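# Put the dough cutters back in their holders

## Robot

A 6-joint arm with a two-finger parallel gripper is mounted at the origin on the work surface. World frame = base frame: x ahead of the robot, y to its left, z up, the work surface at z = 0. Lengths are in mm, angles in rad, forces in N, time in s.
With the tool pointing down it reaches from about 350 to 875 mm from the base axis. Payload 4.2 kg.
Tool frame: the origin (TCP) lies at the very end of the fingers, on their centre line; the grasp point (between the pads) lies 19 mm behind it (arm.grip_point_offset is the distance from the TCP to the grasp point, in mm); z points along the fingers, y is the direction in which the jaws open and shut (so a half turn about z gives the same grasp; the last joint's range is limited). The gripper opens to 85 mm and grips with 20 to 120 N. Pads are 22 mm wide; open, the fingers measure 114 mm over their backs; the gripper's body (76 mm by 85 mm) begins 54 mm behind the grasp point. The pads swing forward as they close: fully open they stand 13 mm farther back than shut.
Start: joints at [-0.946, 0.385, 0.008, 0, -1.194, -0.259], TCP at [223.574, -583.621, 231.312] pointing down, gripper open.
Joint ranges: [-3.14, 3.14], [-1.21, 2.06], [-1.07, 1.41], [-3.16, 2.05], [-2.99, -0.16], [-3.1, 3.1]. Speed limits (rad/s): [2.79, 2.79, 3.14, 3.14, 3.14, 3.14].

## Interface

Orientations are given as a unit quaternion [x, y, z, w].
In Python, from bench import arm gives the robot as it stands.
- The arm moves only by the tool drive_tool, never from a script. Its argument "steps" is a list of rows, each a list of 5 numbers: the shift along the tool's x, y, z in m, then the turn about the tool's z in degrees, then the finger opening in m, from 0 to 0.0854. A call has 1 to 20 rows; each row shifts and turns the commanded pose from where the row before left it, along the tool's axes as they then stand; what a row does not reach is not made up. A row lasts 1/10 s, in which the tool goes at most 50 mm and 8.59 degrees, less where a joint would pass 70% of its speed; a pose out of reach is approached as far as the arm can. A call is refused whole if a number of a shift passes 0.05 or a number of a turn 8.59, either way. A call with a gripper value outside its range is refused whole. The fingers move at their own pace and stop on an object; the grip force is fixed at half the most. Time passes only in rows, so rows that do not move let the fingers close. It gives the time, the measured TCP pose, the force and the opening at its end, in the units of the state.
- arm.read_state(): the state, without advancing time (a new reading comes with each control period).
- arm.get_image(name): name is "scene" or "top" or "wrist"; returns (picture, depth): 420x560x3 uint8, blue, green, red; 420x560 float32, mm along the optical axis (not along the pixel's ray), 0 where there is no reading.
- arm.camera_params(name): a dict with "K" (3x3 intrinsics, pixels), "world_to_cam" (4x4, takes a point from world to camera coordinates); the wrist camera has in their place "mount" (4x4, takes a point from camera to tool coordinates, whose origin is the TCP and whose axes are the flange's). Camera axes: x right, y up, looking along -z (the intrinsics and any distortion apply to the point x, -y, -z); pixel columns grow to the right and rows downward; lengths in mm; the calibration is good to about 2 mm. A picture is of the moment at which its call begins: read the wrist's pose just before it. camera_params takes no time and is no camera call.
- arm.job_done(): hands the job in, once; it reports no verdict.
The state is a dict: "clock": time; "joints": joint angles; "joint_vel": joint speeds; "joint_efforts": joint torques, N m; "position": TCP position; "ee_rot": TCP orientation; "contact_force": force on the tool from outside, world axes, zero at the start; "wrist_torque": the same for the moment, N m; "gripper_width": finger opening in mm.
Only numpy, scipy, OpenCV 4.12 (cv2) and the standard library are available. Lean on these libraries where they do the work, as an engineer would, in place of code of your own. Each camera call takes 0.05 s, during which the arm holds its last target.

## Task

Put the four washed dough cutters away: set each steel cutter upright into the wooden holder whose recess has its own shape and size (large round, small round, square, oblong), sitting flat on the recess floor inside the rim, and let go. Do not push away or knock over the bowl and the shaker can standing beside the tray.

Things in the scene. Friction and masses are not known exactly. Their poses are not given: they have to be found in the camera images.
- large_round_cutter_c (a point): The large round dough cutter, loose, 0.08 to 0.15 kg, upright on the steel tray (floor 4 mm above the table), 66 mm tall: a round ring, 78 mm outside diameter, of steel, 30 mm high, with a dark wooden grip bar above, 78 mm long along its x, 14 mm wide (y), from 44 to 66 mm above the lower edge. Point: on its centre line, 33 mm above the lower edge, 22 mm below the bar's middle.
- large_round_holder: Holder of the large round cutter: a pale wooden dish fixed on the tray, 15 mm tall, with a 5 mm rim around a recess 10 mm deep, round, 96 mm across inside (106 mm outside); 9 mm to spare all round the cutter. Origin: centre of its underside, 5 mm below the recess floor; z up.
- small_round_cutter_c (a point): The small round dough cutter, loose, 0.08 to 0.15 kg, upright on the steel tray (floor 4 mm above the table), 66 mm tall: a round ring, 50 mm outside diameter, of steel, 30 mm high, with a dark wooden grip bar above, 50 mm long along its x, 14 mm wide (y), from 44 to 66 mm above the lower edge. Point: on its centre line, 33 mm above the lower edge, 22 mm below the bar's middle.
- small_round_holder: Holder of the small round cutter: a pale wooden dish fixed on the tray, 15 mm tall, with a 5 mm rim around a recess 10 mm deep, round, 68 mm across inside (78 mm outside); 9 mm to spare all round the cutter. Origin: centre of its underside, 5 mm below the recess floor; z up.
- square_cutter_c (a point): The square dough cutter, loose, 0.08 to 0.15 kg, upright on the steel tray (floor 4 mm above the table), 66 mm tall: a square ring, 58 x 58 mm outside, of steel, 30 mm high, with a dark wooden grip bar above, 58 mm long along its x, 14 mm wide (y), from 44 to 66 mm above the lower edge. Point: on its centre line, 33 mm above the lower edge, 22 mm below the bar's middle.
- square_holder: Holder of the square cutter: a pale wooden dish fixed on the tray, 15 mm tall, with a 5 mm rim around a recess 10 mm deep, square, 76 x 76 mm inside (86 x 86 mm outside); 9 mm to spare all round the cutter. Origin: centre of its underside, 5 mm below the recess floor; z up; x, y along the sides.
- oblong_cutter_c (a point): The oblong dough cutter, loose, 0.08 to 0.15 kg, upright on the steel tray (floor 4 mm above the table), 66 mm tall: a rectangular ring, 88 mm (its x) by 44 mm (its y) outside, of steel, 30 mm high, with a dark wooden grip bar above, 88 mm long along its x, 14 mm wide (y), from 44 to 66 mm above the lower edge. Point: on its centre line, 33 mm above the lower edge, 22 mm below the bar's middle.
- oblong_holder: Holder of the oblong cutter: a pale wooden dish fixed on the tray, 15 mm tall, with a 5 mm rim around a recess 10 mm deep, oblong, 106 mm (its x) by 62 mm (its y) inside (116 x 72 mm outside); 9 mm to spare all round the cutter. Origin: centre of its underside, 5 mm below the recess floor; z up; x, y along the sides.
- shaker: Bystander: a loose aluminium shaker can standing to the right of the tray, 62 mm diameter, 100 mm tall. Origin at the centre of its underside, on the table.
- bowl: Bystander: a loose, empty blue china bowl standing to the left of the tray, 124 mm across the rim, 60 mm tall. Origin at the centre of its foot, on the table.
There are look-alikes about, which are no part of the job. What is shaped like the part that bears small_round_cutter_c but purple or turquoise is not meant.

How it is judged (in metres and radians):
At the end, for the whole second after the job is handed in: All four cutters stand in their own holders: each centre within 14 mm (horizontally) of its holder's centre, its lower edge on the recess floor to within 3 mm, upright to within 0.06 rad, at rest (below 20 mm/s) (horizontal distance between large_round_cutter_c and large_round_holder below 0.014 m and z of large_round_cutter_c in the frame of large_round_holder between 0.035 and 0.041 m and angle between each of large_round_cutter_c, small_round_cutter_c, square_cutter_c, oblong_cutter_c's own z axis and vertical below 0.06 rad and linear speed of each of large_round_cutter, small_round_cutter, square_cutter, oblong_cutter below 0.02 m/s and horizontal distance between small_round_cutter_c and small_round_holder below 0.014 m and z of small_round_cutter_c in the frame of small_round_holder between 0.035 and 0.041 m and horizontal distance between square_cutter_c and square_holder below 0.014 m and z of square_cutter_c in the frame of square_holder between 0.035 and 0.041 m and horizontal distance between oblong_cutter_c and oblong_holder below 0.014 m and z of oblong_cutter_c in the frame of oblong_holder between 0.035 and 0.041 m); the robot touches nothing.
It fails at once if the bowl is pushed more than 30 mm from its place or tipped (distance of bowl from where it was at the start of the episode above 0.03 m or angle between bowl's own z axis and vertical above 0.5 rad).
It fails at once if the shaker is pushed more than 30 mm from its place or knocked over (distance of shaker from where it was at the start of the episode above 0.03 m or angle between shaker's own z axis and vertical above 0.5 rad).
It also fails if it takes over 88 s, if anything falls off the work surface, if the arm or the gripper's body presses on something with over 40 N, if the wrist force passes 120 N, or if a joint passes its speed limit or range.

## Working session

There is one attempt and no reset: what is moved stays moved. The work goes in short steps, Python scripts to look and compute and a tool call to move; the robot and the scene stay as the last step left them, time stands still between calls to the robot, and variables do not carry over. Pictures are saved under pics/ and viewed, and the job is handed in when it is done.

Besides the shell and the picture viewer there is one more tool, called as name([rows], argument=value, ...), one row to a line, values as JSON. drive_tool: Moves the arm, as the interface text tells. Its arguments: {"type":"object","properties":{"steps":{"type":"array"}},"required":["steps"]}

```bash
mkdir -p pics; cat > h.py <<'E'
import numpy as np,cv2
from bench import arm
def save(n,name):
    im,d=arm.get_image(n); cv2.imwrite(f'pics/{name}.png',im); np.savez(f'pics/{name}.npz',im=im,d=d); return im,d
E
python3 - <<'E'
from h import *
print(arm.read_state())
for n in('scene','top'):
    save(n,n+'0'); print(n,arm.camera_params(n))
print(arm.camera_params('wrist'))
E
```

```text
{'clock': 0.0, 'joints': array([-9.46391231e-01,  3.85560245e-01,  6.65208736e-03, -5.25589271e-04,
       -1.19399376e+00, -2.58582314e-01]), 'joint_vel': array([-5.81276595e-04,  2.87172305e-03, -7.76107918e-05, -1.69822866e-03,
        7.15395277e-04, -1.89880305e-04]), 'joint_efforts': array([-2.72786474e-04, -3.92285585e+01,  1.88405585e+01,  4.18615177e+00,
       -4.57133632e-03,  4.70173276e-06]), 'position': array([ 223.3849688 , -583.10057394,  230.22568358]), 'ee_rot': array([-1.81797722e-01,  9.83335355e-01,  1.05621796e-03, -2.29014428e-04]), 'contact_force': array([ 0.19241012, -0.39440036, -1.03480356]), 'wrist_torque': array([0.0037695 , 0.01461898, 0.07937743]), 'gripper_width': 85.28536945117347}
scene {'K': array([[519.56681865,   0.        , 287.45492215],
       [  0.        , 519.56681865, 204.73369233],
       [  0.        ,   0.        ,   1.        ]]), 'world_to_cam': array([[-1.95536933e-01,  9.80645576e-01, -9.97805594e-03,
         8.67810186e+01],
       [-6.87033913e-01, -1.29717266e-01,  7.14953028e-01,
         2.47196330e+02],
       [ 6.99821198e-01
[... 483 characters left out ...]
4.59198994e+02],
       [-1.59165665e-01, -2.80667326e-03,  9.87247899e-01,
        -1.40241162e+03],
       [ 0.00000000e+00,  0.00000000e+00,  0.00000000e+00,
         1.00000000e+00]])}
{'K': array([[359.54516266,   0.        , 272.57462374],
       [  0.        , 359.54516266, 208.93867151],
       [  0.        ,   0.        ,   1.        ]]), 'mount': array([[ 7.66504004e-04,  9.50381343e-01,  3.11086347e-01,
         8.05652867e+01],
       [ 9.99999706e-01, -7.18130626e-04, -2.70040235e-04,
        -9.16551480e-01],
       [-3.32405677e-05,  3.11086463e-01, -9.50381614e-01,
        -1.42202353e+02],
       [ 0.00000000e+00,  0.00000000e+00,  0.00000000e+00,
         1.00000000e+00]])}
```

View pics/scene0.png

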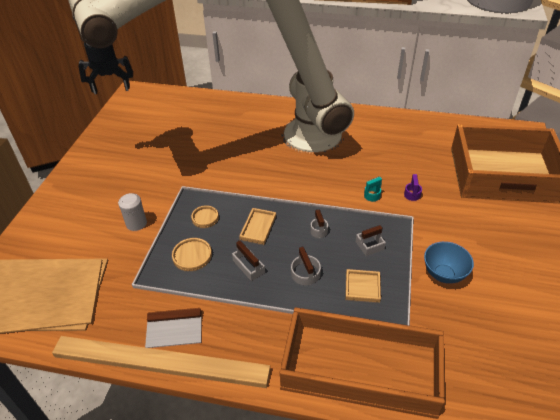

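View pics/top0.png

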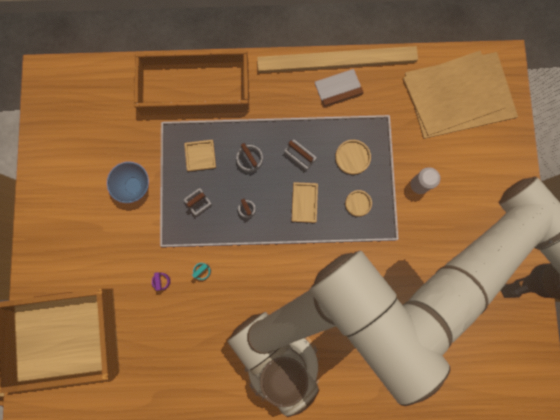

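The top picture shows the cutters: large round (249,157), small round (247,208), square (197,202) and oblong (300,153). The holders are square (200,155), oblong (305,203), large round (353,157) and small round (359,203). The bowl is at (128,183) and the shaker at (427,180). Next I'll measure from both views.

```bash
cat >> h.py <<'E'
def ray(n,uv,z,pose=None):
    p=arm.camera_params(n);K=p['K'];M=p['world_to_cam'] if 'world_to_cam' in p else np.linalg.inv(pose@p['mount'])
    uv=np.atleast_2d(np.asarray(uv,float))
    d=np.c_[(uv[:,0]-K[0,2])/K[0,0],-(uv[:,1]-K[1,2])/K[1,1],-np.ones(len(uv))]
    R=M[:3,:3];c=-R.T@M[:3,3];d=d@R
    return c+d*((z-c[2])/d[:,2])[:,None]
def cloud(n,d,pose=None):
    p=arm.camera_params(n);K=p['K'];M=p['world_to_cam'] if 'world_to_cam' in p else np.linalg.inv(pose@p['mount'])
    v,u=np.indices(d.shape)
    c=np.stack([(u-K[0,2])/K[0,0]*d,-(v-K[1,2])/K[1,1]*d,-d],-1)
    return (c-M[:3,3])@M[:3,:3]
E
python3 - <<'E'
from h import *
for n in('top','scene'):
    z=np.load(f'pics/{n}0.npz');im,d=z['im'],z['d'];P=cloud(n,d)
    print(n,(d==0).mean())
    if n=='top':
        sub=im[105:260,110:450]; cv2.imwrite('pics/topzoom.png',cv2.resize(sub,None,fx=2.3,fy=2.3,interpolation=cv2.INTER_CUBIC))
    hsv=cv2.cvtColor(im,cv2.COLOR_BGR2HSV)
    cl=dict(top=[(249,157),(247,208),(197,202),(300,153),(200,155),(305,203),(353,157),(359,203),(427,180)],scene=[(306,268),(319,226),(371,239),(248,260),(363,286),(258,226),(191,254),(204,217),(132,210)])[n]
    for u,v in cl: print(u,v,hsv[v,u],P[v,u].round())
    tr=P[170:175,215:225] if n=='top' else P[280:284,275:280]
    print('tray z',tr[...,2].mean(),tr[...,2].std())
E
```

```text
top 0.0039625850340136055
249 157 [ 10 146  91] [601.  79.  68.]
247 208 [ 11 146  94] [450.  88.  69.]
197 202 [ 8 76 64] [474. 234.  55.]
300 153 [  9 117  70] [610. -70.  64.]
200 155 [ 17 124 189] [628. 232.   6.]
305 203 [ 17 120 192] [469. -83.  15.]
353 157 [ 18 123 191] [ 609. -236.    3.]
359 203 [ 17 121 192] [ 466. -246.    5.]
427 180 [ 12  31 187] [ 510. -424.  101.]
tray z 4.093633455539381 3.4567898538425745
scene 0.003826530612244898
306 268 [  9 133  50] [637.  87.  59.]
319 226 [10 67 57] [439.  91.   8.]
371 239 [ 0  0 74] [459. 241.   6.]
248 260 [ 8 57 36] [597. -78.   6.]
363 286 [ 17 140 226] [628. 234.   9.]
258 226 [ 17 140 227] [471. -80.   8.]
191 254 [ 17 138 227] [ 606. -235.    7.]
204 217 [ 17 139 228] [ 469. -242.   11.]
132 210 [ 9 35 95] [ 543. -417.   80.]
tray z 3.6364877726621594 1.8681412685930057
```

View pics/topzoom.png

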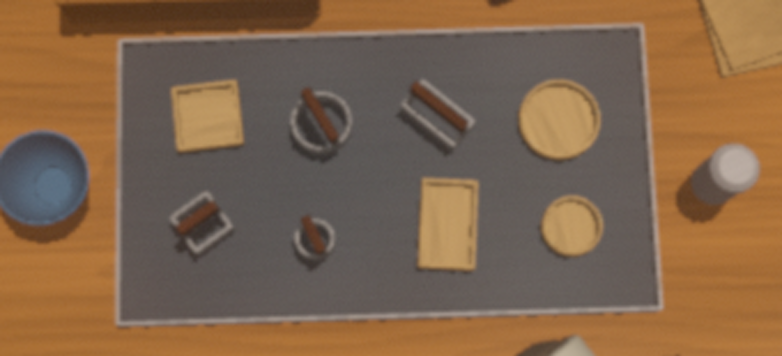

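```bash
cat > m.py <<'E'
from h import *
def measure(n,im,d):
    P=cloud(n,d);hsv=cv2.cvtColor(im,cv2.COLOR_BGR2HSV);out={}
    tray=(P[...,0]>395)&(P[...,0]<715)&(P[...,1]>-320)&(P[...,1]<310)
    H,S,V=[hsv[...,i] for i in range(3)]
    bar=((H<14)&(S>75)&(V<140)&tray&(P[...,2]>40)).astype(np.uint8)
    wood=((H>13)&(H<24)&(S>90)&(V>120)&tray&(P[...,2]<30)).astype(np.uint8)
    for nm,m,z in(('bar',bar,70),('wood',wood,19)):
        k,l,st,c=cv2.connectedComponentsWithStats(m)
        for i in range(1,k):
            if st[i,4]<25: continue
            cs,_=cv2.findContours((l==i).astype(np.uint8),0,2)
            pts=max(cs,key=len)[:,0]
            if nm=='wood':
                W=ray(n,pts,z)[:,:2]
            else:
                v,u=np.where((l==i)&(P[...,2]>61)); W=ray(n,np.c_[u,v],z)[:,:2]
                if len(W)<6: continue
            (cx,cy),(a,b),t=cv2.minAreaRect(W.astype(np.float32))
            if a<b: a,b,t=b,a,t+90
            (ex,ey),er=cv2.minEnclosingCircle(W.astype(np.float32))
            print(n,nm,'c %.1f %.1f'%(cx,cy),'mean',W.mean(0).round(1),'size %.1f %.1f ang %.1f'%(a,b,(t+90)%180-90),'circ %.1f %.1f %.1f'%(ex,ey,er),'n',len(W),'zmed %.1f'%np.median(P[l==i][:,2]))
if __name__=='__main__':
  for n in('top','scene'):
    z=np.load(f'pics/{n}0.npz');measure(n,z['im'],z['d'])
E
python3 m.py
```

```text
top bar c 614.7 -72.3 mean [615.  -71.8] size 86.1 13.9 ang 49.4 circ 614.1 -71.7 43.1 n 132 zmed 69.1
top bar c 608.2 79.3 mean [609.  80.] size 78.2 14.1 ang 29.6 circ 606.7 81.9 39.1 n 122 zmed 68.8
top bar c 480.0 235.9 mean [479.7 236.4] size 55.6 15.3 ang -53.9 circ 481.9 237.3 27.8 n 98 zmed 68.1
top bar c 454.4 90.6 mean [454.8  91.1] size 49.5 13.2 ang 23.4 circ 454.3 90.8 24.8 n 72 zmed 69.3
top wood c 608.0 -233.1 mean [ 605.6 -231.9] size 106.2 102.8 ang -2.8 circ 607.1 -232.7 54.1 n 49 zmed 9.6
top wood c 625.9 231.2 mean [625.1 230.3] size 90.0 89.3 ang -84.7 circ 626.0 232.2 60.0 n 31 zmed 9.9
top wood c 471.5 -80.5 mean [479.4 -82.1] size 118.5 74.8 ang -4.8 circ 471.4 -80.8 67.8 n 20 zmed 9.7
top wood c 463.6 -241.6 mean [ 464.5 -238.4] size 77.5 75.2 ang 42.3 circ 464.3 -241.0 39.7 n 33 zmed 10.3
scene bar c 462.2 92.9 mean [461.7  92.8] size 54.2 15.7 ang 23.7 circ 464.3 88.1 27.2 n 78 zmed 67.5
scene bar c 488.1 239.0 mean [487.  237.8] size 60.2 21.2 ang -55.7 circ 487.1 239.1 30.7 n 114 zmed 67.0
scene bar c 621.8 -71.0 mean [621.6 -70.5] size 91.8 17.4 ang 48.2 circ 620.1 -69.5 45.9 n 166 zmed 68.4
scene bar c 615.5 81.5 mean [616.2  82.3] size 81.2 15.5 ang 30.9 circ 616.9 79.0 40.8 n 147 zmed 68.9
scene wood c 470.0 -243.6 mean [ 473.  -243.6] size 84.9 77.6 ang -20.7 circ 471.3 -240.1 44.9 n 43 zmed 11.1
scene wood c 477.6 -81.0 mean [482.5 -83.1] size 128.4 74.2 ang -4.4 circ 477.2 -79.8 70.2 n 78 zmed 11.2
scene wood c 612.8 -230.7 mean [ 620.2 -228.2] size 114.0 102.4 ang 20.3 circ 613.4 -232.0 57.8 n 58 zmed 10.5
scene wood c 631.0 232.9 mean [643.1 241.7] size 96.4 87.1 ang 5.5 circ 630.6 232.4 61.6 n 31 zmed 10.8
```

```bash
cat > plan.py <<'E'
import sys
from h import *
from scipy.spatial.transform import Rotation as Ro
s=arm.read_state();R=Ro.from_quat(s['ee_rot']).as_matrix();p=s['position']
ya=np.degrees(np.arctan2(R[1,1],R[0,1]))
print('t %.2f pos'%s['clock'],p.round(1),'yang %.1f'%ya,'w %.1f'%s['gripper_width'],'F',s['contact_force'].round(1),'tilt %.2f'%np.degrees(np.arccos(-R[2,2])), 'j',s['joints'].round(2))
for a in sys.argv[1:]:
    x,y,z,yt=map(float,a.split(','))
    t=np.array([x,y,z]); turn=-(((yt-ya)+90)%180-90)
    d=R.T@(t-p); print('turn',round(turn,1),'shift before turn',d.round(1),'mm')
    th=np.radians(turn); Rz=Ro.from_euler('z',turn,degrees=True).as_matrix()
    d2=(R@Rz).T@(t-p); print('   shift after turn',d2.round(1)); p=t;R=R@Rz;ya-=turn
E
python3 plan.py 455,90.8,150,113.4
```

```text
t 0.10 pos [ 223.4 -583.1  230.3] yang 111.0 w 85.4 F [ 0.6 -0.3  0. ] tilt 0.12 j [-0.95  0.39  0.01 -0.   -1.19 -0.26]
turn -2.4 shift before turn [-457.3  546.4   81.4] mm
   shift after turn [-480.2  526.4   81.4]
```

drive_tool([
  [0,0,0,-2.4,0.0854],
  [-0.03,0.033,0,0,0.0854],
  [-0.03,0.033,0,0,0.0854],
  [-0.03,0.033,0,0,0.0854],
  [-0.03,0.033,0,0,0.0854],
  [-0.03,0.033,0,0,0.0854],
  [-0.03,0.033,0,0,0.0854],
  [-0.03,0.033,0,0,0.0854],
  [-0.03,0.033,0,0,0.0854],
  [-0.03,0.033,0,0,0.0854],
  [-0.03,0.033,0,0,0.0854],
  [-0.03,0.033,0,0,0.0854],
  [-0.03,0.033,0,0,0.0854],
  [-0.03,0.033,0,0,0.0854],
  [-0.03,0.033,0,0,0.0854],
  [-0.03,0.033,0.02,0,0.0854],
  [-0.03,0.033,0.02,0,0.0854],
  [0,0,0.02,0,0.0854],
  [0,0,0,0,0.0854],
])

```text
clock: 2.0
position: [452.8, 91.5, 168.3]
ee_rot: [-0.203, 0.979, -0.001, -0.004]
contact_force: [-0.6, 0.3, -0.3]
gripper_width: 85.5
```

```bash
python3 plan.py 455,90.8,42,113.4; python3 -c "
from h import *
save('wrist','w1')"
```

```text
t 2.00 pos [452.8  91.5 168.3] yang 113.4 w 85.5 F [-0.6  0.3 -0.3] tilt 0.45 j [ 0.55  0.17 -0.46 -0.   -0.94 -1.71]
turn 0.0 shift before turn [ -2.7  -1.6 126.3] mm
   shift after turn [ -2.7  -1.6 126.3]
```

View pics/w1.png

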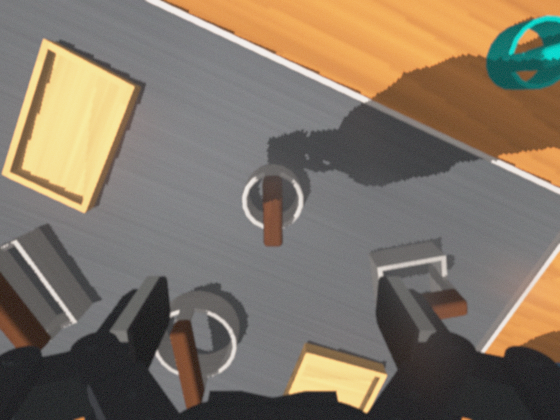

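The wrist view shows the small cutter's bar running vertically from about (273,177) to (273,245), so the jaws are aligned with it. I'll check its position by ray.

```bash
cat >> h.py <<'E'
from scipy.spatial.transform import Rotation as Ro
def tpose():
    s=arm.read_state();T=np.eye(4);T[:3,:3]=Ro.from_quat(s['ee_rot']).as_matrix();T[:3,3]=s['position'];return T
def wbars(name):
    T=tpose();im,d=save('wrist',name);P=cloud('wrist',d,T);hsv=cv2.cvtColor(im,cv2.COLOR_BGR2HSV)
    m=((hsv[...,0]<15)&(hsv[...,1]>75)&(hsv[...,2]<190)&(P[...,2]>60)&(P[...,2]<80)).astype(np.uint8)
    m=cv2.morphologyEx(m,cv2.MORPH_OPEN,np.ones((3,3)))
    k,l,st,c=cv2.connectedComponentsWithStats(m)
    for i in range(1,k):
        if st[i,4]<150: continue
        v,u=np.where(l==i);W=ray('wrist',np.c_[u,v],70,T)[:,:2]
        (cx,cy),(a,b),t=cv2.minAreaRect(W.astype(np.float32))
        if a<b:a,b,t=b,a,t+90
        print('bar px',c[i].round(),'c %.1f %.1f size %.1f %.1f ang %.1f z %.1f'%(cx,cy,a,b,(t+90)%180-90,np.median(P[l==i][:,2])))
E
python3 -c "
from h import *
wbars('w2')"
```

```text
bar px [274. 220.] c 460.4 93.5 size 35.0 12.8 ang 23.9 z 69.4
bar px [ 17. 323.] c 619.3 -59.3 size 53.4 22.4 ang 48.8 z 68.5
bar px [450. 305.] c 470.0 246.0 size 26.8 17.1 ang -55.3 z 69.4
bar px [187. 363.] c 604.4 79.8 size 81.5 16.2 ang 29.6 z 69.3
```

drive_tool([
  [-0.0025,-0.0015,0.03,0,0.0854],
  [0,0,0.03,0,0.0854],
  [0,0,0.03,0,0.0854],
  [0,0,0.025,0,0.0854],
  [0,0,0.011,0,0.0854],
  [0,0,0,0,0.0854],
  [0,0,0,0,0],
  [0,0,0,0,0],
  [0,0,0,0,0],
  [0,0,0,0,0],
  [0,0,0,0,0],
  [0,0,0,0,0],
])

```text
clock: 3.3
position: [458.0, 91.2, 45.6]
ee_rot: [-0.203, 0.979, 0.0, 0.0]
contact_force: [0.1, 0.4, 1.5]
gripper_width: 12.7
```

```bash
python3 plan.py 464.5,-241,90,113.4
```

```text
t 3.30 pos [458.   91.2  45.6] yang 113.4 w 12.7 F [0.1 0.4 1.5] tilt 0.04 j [ 0.55  0.36 -0.61  0.   -0.61 -1.71]
turn -0.0 shift before turn [ 125.8 -307.5  -44.5] mm
   shift after turn [ 126.  -307.5  -44.5]
```

drive_tool([
  [0,0,-0.02,0,0],
  [0,0,-0.03,0,0],
  [0.0123,-0.0308,0,0,0],
  [0.0123,-0.0308,0,0,0],
  [0.0123,-0.0308,0,0,0],
  [0.0123,-0.0308,0,0,0],
  [0.0123,-0.0308,0,0,0],
  [0.0123,-0.0308,0,0,0],
  [0.0123,-0.0308,0,0,0],
  [0.0123,-0.0308,0,0,0],
  [0.0123,-0.0308,0,0,0],
  [0.0123,-0.0308,0,0,0],
  [0,0,0,0,0],
  [0,0,0,0,0],
  [0,0,0,0,0],
])

```text
clock: 4.8
position: [466.5, -239.9, 95.0]
ee_rot: [-0.203, 0.979, 0.0, -0.0]
contact_force: [-0.2, -0.1, -0.3]
gripper_width: 12.9
```

```bash
python3 plan.py 467,-240,51,113.4;python3 -c "
from h import *
wbars('w3')"
```

```text
t 4.80 pos [ 466.5 -239.9   95. ] yang 113.4 w 12.9 F [-0.2 -0.1 -0.3] tilt 0.06 j [-0.17  0.36 -0.42 -0.   -0.79 -1.  ]
turn -0.0 shift before turn [-0.4 -0.3 44. ] mm
   shift after turn [-0.4 -0.3 44. ]
```

View pics/w3.png

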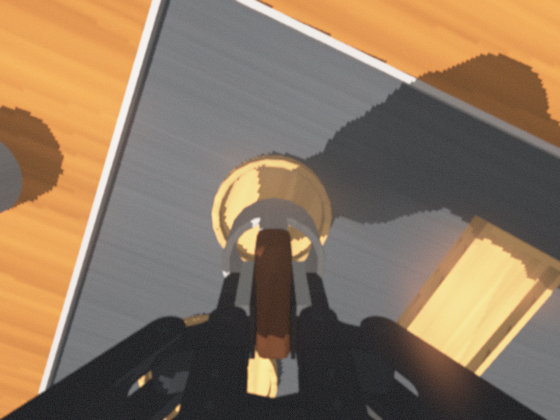

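drive_tool([
  [0,0,0.02,0,0],
  [0,0,0.015,0,0],
  [0,0,0.005,0,0],
  [0,0,0.003,0,0],
  [0,0,0,0,0],
])

```text
clock: 5.35
position: [467.3, -240.1, 52.5]
ee_rot: [-0.203, 0.979, -0.0, 0.0]
contact_force: [-0.6, -0.1, -1.2]
gripper_width: 12.6
```

```bash
python3 plan.py 467,-240,51,113.4
```

```text
t 5.35 pos [ 467.3 -240.1   52.5] yang 113.4 w 12.6 F [-0.6 -0.1 -1.2] tilt 0.01 j [-0.17  0.42 -0.46  0.   -0.69 -1.  ]
turn 0.0 shift before turn [0.2 0.2 1.5] mm
   shift after turn [0.2 0.2 1.5]
```

drive_tool([
  [0,0,0.0015,0,0],
  [0,0,0.001,0,0],
  [0,0,0,0,0],
  [0,0,0,0,0.03],
  [0,0,0,0,0.0854],
  [0,0,0,0,0.0854],
  [0,0,0,0,0.0854],
  [0,0,0,0,0.0854],
  [0,0,0,0,0.0854],
  [0,0,-0.03,0,0.0854],
  [0,0,-0.04,0,0.0854],
  [0,0,-0.03,0,0.0854],
  [0,0,0,0,0.0854],
])

```text
clock: 6.65
position: [469.9, -241.3, 154.6]
ee_rot: [-0.203, 0.979, -0.002, 0.004]
contact_force: [-0.6, 1.1, 0.2]
gripper_width: 85.6
```

```bash
python3 plan.py 607.5,80,150,120;python3 -c "
from h import *
wbars('w4')"
```

```text
t 6.65 pos [ 469.9 -241.3  154.6] yang 113.4 w 85.6 F [-0.6  1.1  0.2] tilt 0.58 j [-0.17  0.29 -0.35  0.   -0.93 -1.  ]
turn -6.6 shift before turn [-253.9  240.2    5. ] mm
   shift after turn [-279.8  209.5    5. ]
bar px [277. 208.] c 464.7 -242.2 size 52.6 13.9 ang 23.1 z 74.3
bar px [368. 401.] c 585.0 -108.0 size 16.5 11.2 ang 28.0 z 65.5
```

View pics/w4.png

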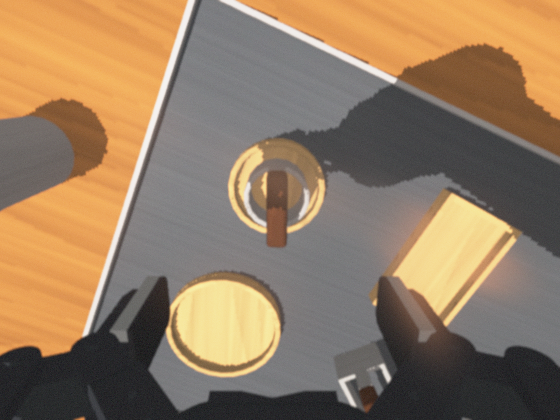

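Small cutter released in its holder: its ring sits inside the rim around (277,190), with the bar at z≈74. Next is the large one.

drive_tool([
  [0,0,0,-6.6,0.0854],
  [-0.0313,0.023,0,0,0.0854],
  [-0.0313,0.023,0,0,0.0854],
  [-0.0313,0.023,0,0,0.0854],
  [-0.0313,0.023,0,0,0.0854],
  [-0.0313,0.023,0,0,0.0854],
  [-0.0313,0.023,0,0,0.0854],
  [-0.0313,0.023,0,0,0.0854],
  [-0.0313,0.023,0,0,0.0854],
  [-0.0313,0.023,0,0,0.0854],
  [0,0,0,0,0.0854],
  [0,0,0,0,0.0854],
])

```text
clock: 7.9
position: [606.8, 80.1, 147.9]
ee_rot: [-0.259, 0.966, -0.0, -0.002]
contact_force: [0.2, -0.5, -0.3]
gripper_width: 85.3
```

```bash
python3 plan.py 607.5,80,45,120;python3 -c "
from h import *
wbars('w5')"
```

```text
t 7.90 pos [606.8  80.1 147.9] yang 120.0 w 85.3 F [ 0.2 -0.5 -0.3] tilt 0.21 j [ 0.4   0.43 -0.14 -0.   -1.   -1.44]
turn 0.0 shift before turn [ -0.9  -0.5 102.9] mm
   shift after turn [ -0.9  -0.5 102.9]
bar px [ 46. 107.] c 613.7 -69.9 size 85.8 17.9 ang 48.8 z 69.0
bar px [547. 176.] c 494.9 213.0 size 17.3 15.0 ang -55.4 z 68.3
bar px [271. 237.] c 617.7 84.4 size 55.7 13.2 ang 29.5 z 69.4
bar px [185. 392.] c 761.2 92.7 size 30.8 13.7 ang -88.3 z 67.1
```

View pics/w5.png

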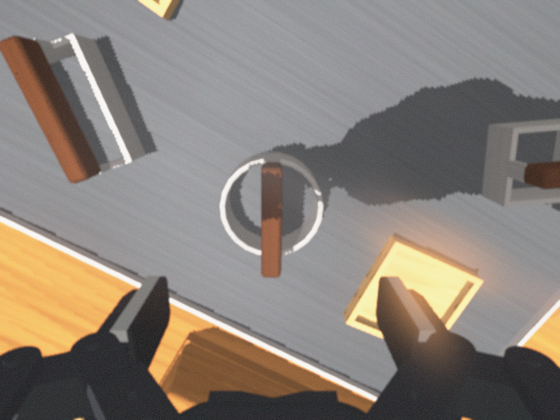

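drive_tool([
  [-0.001,0,0.03,0,0.0854],
  [0,0,0.03,0,0.0854],
  [0,0,0.025,0,0.0854],
  [0,0,0.014,0,0.0854],
  [0,0,0.004,0,0.0854],
  [0,0,0,0,0.0854],
  [0,0,0,0,0],
  [0,0,0,0,0],
  [0,0,0,0,0],
  [0,0,0,0,0],
  [0,0,0,0,0],
  [0,0,0,0,0],
])

```text
clock: 9.15
position: [608.9, 80.2, 47.4]
ee_rot: [-0.259, 0.966, -0.0, 0.001]
contact_force: [-0.1, -0.0, 1.9]
gripper_width: 12.7
```

```bash
python3 plan.py 607.5,-232.5,95,120
```

```text
t 9.15 pos [608.9  80.2  47.4] yang 120.0 w 12.7 F [-0.1 -0.   1.9] tilt 0.06 j [ 0.39  0.55 -0.24  0.   -0.79 -1.44]
turn -0.0 shift before turn [ 157.4 -270.2  -47.7] mm
   shift after turn [ 157.5 -270.1  -47.7]
```

drive_tool([
  [0,0,-0.02,0,0],
  [0,0,-0.04,0,0],
  [0,0,-0.04,0,0],
  [0.0156,-0.027,0,0,0],
  [0.0156,-0.027,0,0,0],
  [0.0156,-0.027,0,0,0],
  [0.0156,-0.027,0,0,0],
  [0.0156,-0.027,0,0,0],
  [0.0156,-0.027,0,0,0],
  [0.0156,-0.027,0,0,0],
  [0.0156,-0.027,0,0,0],
  [0.0156,-0.027,0,0,0],
  [0.0156,-0.027,0,0,0],
  [0,0,0.02,0,0],
  [0,0,0.03,0,0],
  [0,0,0,0,0],
  [0,0,0,0,0],
])

```text
clock: 10.85
position: [607.9, -231.8, 96.3]
ee_rot: [-0.259, 0.966, 0.0, -0.001]
contact_force: [-0.3, -0.2, 0.9]
gripper_width: 13.0
```

```bash
python3 plan.py 608.5,-232,52.5,120;python3 -c "
from h import *
save('wrist','w6')"
```

```text
t 10.85 pos [ 607.9 -231.8   96.3] yang 120.0 w 13.0 F [-0.3 -0.2  0.9] tilt 0.12 j [-0.12  0.54 -0.09  0.   -0.94 -0.93]
turn -0.0 shift before turn [-0.5 -0.5 43.8] mm
   shift after turn [-0.5 -0.5 43.8]
```

View pics/w6.png

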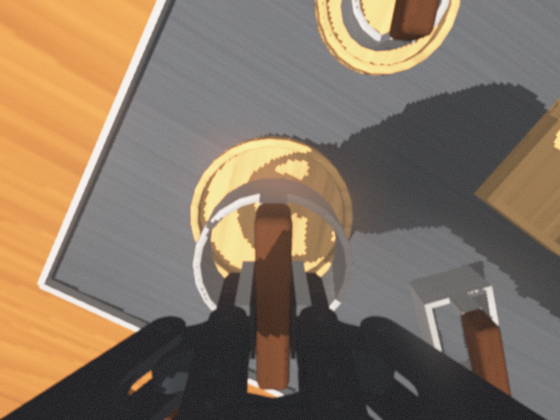

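The large cutter is centred over its dish (ring centre column about 272, dish about 271). I'll lower and release it.

drive_tool([
  [0,0,0.02,0,0],
  [0,0,0.015,0,0],
  [0,0,0.005,0,0],
  [0,0,0.003,0,0],
  [0,0,0.002,0,0],
  [0,0,0.001,0,0],
  [0,0,0,0,0],
  [0,0,0,0,0.03],
  [0,0,0,0,0.0854],
  [0,0,0,0,0.0854],
  [0,0,0,0,0.0854],
  [0,0,0,0,0.0854],
  [0,0,0,0,0.0854],
  [0,0,-0.03,0,0.0854],
  [0,0,-0.04,0,0.0854],
  [0,0,-0.03,0,0.0854],
  [0,0,0,0,0.0854],
])

```text
clock: 12.6
position: [611.3, -232.7, 156.7]
ee_rot: [-0.259, 0.966, -0.003, 0.005]
contact_force: [0.3, -0.1, -0.0]
gripper_width: 85.3
```

```bash
python3 plan.py 480,236.5,150,215.5;python3 -c "
from h import *
wbars('w7')"
```

```text
t 12.60 pos [ 611.3 -232.7  156.7] yang 120.0 w 85.3 F [ 0.3 -0.1 -0. ] tilt 0.63 j [-0.12  0.48 -0.03  0.   -1.05 -0.93]
turn 84.5 shift before turn [-121.   471.9    4. ] mm
   shift after turn [458.2 165.5   4. ]
bar px [385.  22.] c 478.7 -237.3 size 24.6 16.4 ang 24.4 z 73.8
bar px [276. 211.] c 610.0 -232.2 size 79.9 13.7 ang 29.4 z 74.3
bar px [450. 303.] c 607.6 -85.9 size 58.7 14.9 ang 48.7 z 69.3
```

View pics/w7.png

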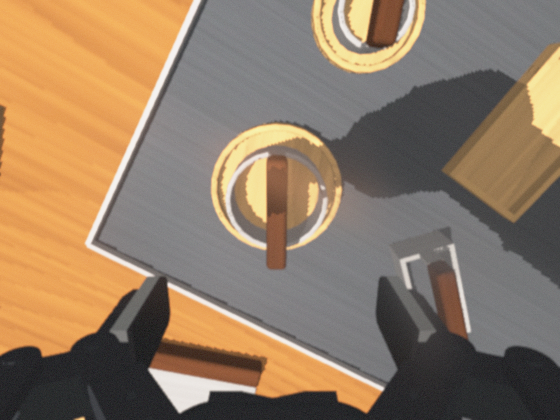

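The large cutter is in its dish (ring inside the rim around (276,190), bar at z 74). Next is the square one.

drive_tool([
  [-0.0102,0.0392,0,0,0.0854],
  [-0.0102,0.0392,0,0,0.0854],
  [-0.0102,0.0392,0,0,0.0854],
  [-0.0102,0.0392,0,0,0.0854],
  [-0.0102,0.0392,0,0,0.0854],
  [-0.0102,0.0392,0,0,0.0854],
  [-0.0102,0.0392,0,0,0.0854],
  [-0.0102,0.0392,0,0,0.0854],
  [-0.0102,0.0392,0,0,0.0854],
  [-0.0102,0.0392,0,0,0.0854],
  [-0.0102,0.0392,0,0,0.0854],
  [-0.0102,0.0392,0,0,0.0854],
])

```text
clock: 13.85
position: [478.0, 237.9, 149.7]
ee_rot: [-0.258, 0.966, -0.0, -0.001]
contact_force: [0.2, 0.6, -0.7]
gripper_width: 85.5
```

drive_tool([
  [0,0,0,-8,0.0854],
  [0,0,0,-8,0.0854],
  [0,0,0,-8,0.0854],
  [0,0,0,-8,0.0854],
  [0,0,0,-8,0.0854],
  [0,0,0,-8,0.0854],
  [0,0,0,-8,0.0854],
  [0,0,0,-8,0.0854],
  [0,0,0,-8,0.0854],
  [0,0,0,-8,0.0854],
  [0,0,0,-8,0.0854],
  [0,0,0,-7.5,0.0854],
  [0,0,0,0,0.0854],
  [0,0,0,0,0.0854],
])

```text
clock: 15.25
position: [478.9, 236.6, 150.0]
ee_rot: [0.888, -0.459, -0.0, 0.001]
contact_force: [0.5, -0.7, -0.1]
gripper_width: 85.3
```

```bash
python3 plan.py 480,236.5,45,215.5;python3 -c "
from h import *
wbars('w8')"
```

```text
t 15.25 pos [478.9 236.6 150. ] yang -144.7 w 85.3 F [ 0.5 -0.7 -0.1] tilt 0.09 j [ 0.76  0.31 -0.33 -0.   -0.93 -0.15]
turn -0.2 shift before turn [  0.7  -1.  105. ] mm
   shift after turn [  0.7  -1.  105. ]
bar px [268. 216.] c 481.2 235.9 size 55.6 12.5 ang -55.3 z 69.3
```

View pics/w8.png

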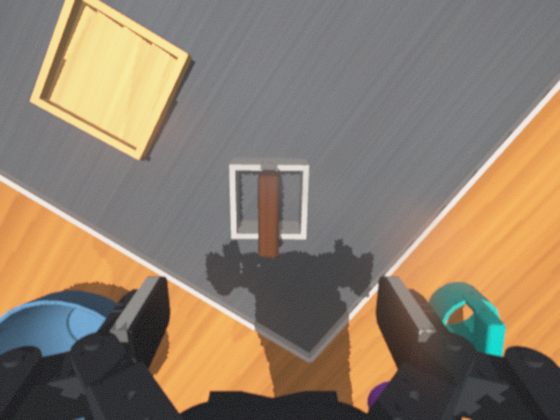

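drive_tool([
  [0.001,-0.001,0.03,0.4,0.0854],
  [0,0,0.03,0,0.0854],
  [0,0,0.025,0,0.0854],
  [0,0,0.015,0,0.0854],
  [0,0,0.005,0,0.0854],
  [0,0,0,0,0.0854],
  [0,0,0,0,0],
  [0,0,0,0,0],
  [0,0,0,0,0],
  [0,0,0,0,0],
  [0,0,0,0,0],
  [0,0,0,0,0],
])

```text
clock: 16.5
position: [481.0, 236.9, 46.2]
ee_rot: [0.887, -0.461, 0.0, -0.0]
contact_force: [-0.4, 0.7, 1.2]
gripper_width: 12.6
```

```bash
python3 plan.py 626,231,95,185.3
```

```text
t 16.50 pos [481.  236.9  46.2] yang -144.9 w 12.6 F [-0.4  0.7  1.2] tilt 0.05 j [ 0.76  0.45 -0.44  0.   -0.69 -0.15]
turn 29.8 shift before turn [  88.1 -115.4  -48.7] mm
   shift after turn [  19.2 -143.9  -48.7]
```

drive_tool([
  [0,0,-0.02,0,0],
  [0,0,-0.03,0,0],
  [0.0176,-0.0231,0,0,0],
  [0.0176,-0.0231,0,0,0],
  [0.0176,-0.0231,0,0,0],
  [0.0176,-0.0231,0,0,0],
  [0.0176,-0.0231,0,0,0],
  [0,0,0,7.45,0],
  [0,0,0,7.45,0],
  [0,0,0,7.45,0],
  [0,0,0,7.45,0],
  [0,0,0,0,0],
  [0,0,0,0,0],
])

```text
clock: 17.8
position: [625.6, 230.8, 95.4]
ee_rot: [0.74, -0.673, -0.0, 0.0]
contact_force: [-0.0, 0.1, -1.4]
gripper_width: 12.9
```

```bash
python3 plan.py 626,231.5,51.2,185.3;python3 -c "
from h import *
save('wrist','w9')"
```

```text
t 17.80 pos [625.6 230.8  95.4] yang -174.6 w 12.9 F [-0.   0.1 -1.4] tilt 0.05 j [ 0.6   0.57 -0.05 -0.   -0.96 -0.5 ]
turn 0.1 shift before turn [-0.6 -0.5 44.2] mm
   shift after turn [-0.6 -0.5 44.2]
```

View pics/w9.png

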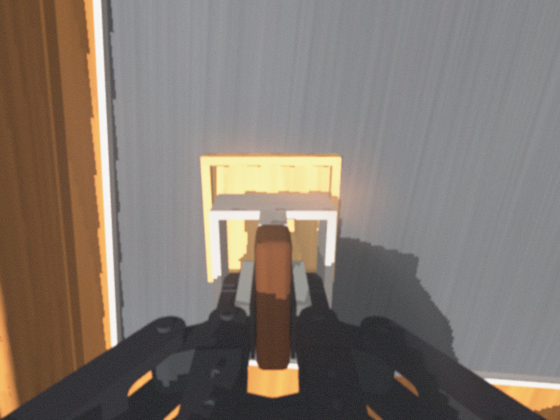

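The square cutter is aligned over its holder (columns 210–337 inside 202–341). I'll lower and release it.

drive_tool([
  [0,0,0.02,0,0],
  [0,0,0.015,0,0],
  [0,0,0.005,0,0],
  [0,0,0.003,0,0],
  [0,0,0.002,0,0],
  [0,0,0.001,0,0],
  [0,0,0,0,0],
  [0,0,0,0,0.03],
  [0,0,0,0,0.0854],
  [0,0,0,0,0.0854],
  [0,0,0,0,0.0854],
  [0,0,0,0,0.0854],
  [0,0,0,0,0.0854],
  [0,0,-0.03,0,0.0854],
  [0,0,-0.04,0,0.0854],
  [0,0,-0.03,0,0.0854],
  [0,0,0,0,0.0854],
])

```text
clock: 19.55
position: [628.7, 232.3, 155.9]
ee_rot: [0.739, -0.674, 0.002, -0.005]
contact_force: [0.0, 0.1, -0.0]
gripper_width: 85.5
```

```bash
python3 plan.py 613.9,-71,150,139;python3 -c "
from h import *
wbars('w10')"
```

```text
t 19.55 pos [628.7 232.3 155.9] yang -174.7 w 85.5 F [ 0.   0.1 -0. ] tilt 0.64 j [ 0.6   0.51  0.02  0.   -1.07 -0.5 ]
turn 46.3 shift before turn [300.6  42.9   4.3] mm
   shift after turn [ 238.7 -187.7    4.3]
bar px [ 68. 157.] c 763.2 228.4 size 227.6 8.4 ang -89.9 z 67.7
bar px [278. 222.] c 625.2 234.4 size 51.0 13.5 ang -84.9 z 74.3
```

View pics/w10.png

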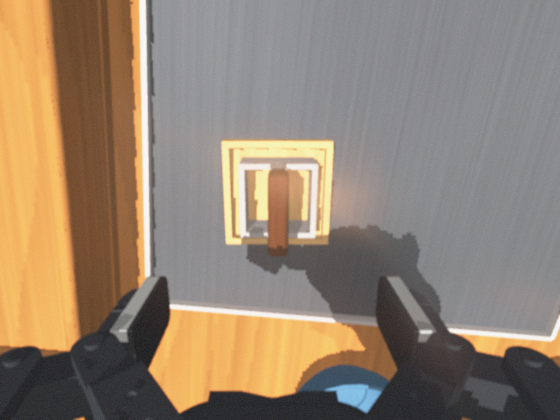

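Square cutter seated. Next is the oblong one.

drive_tool([
  [0.0374,0.005,0,0,0.0854],
  [0.0374,0.005,0,0,0.0854],
  [0.0374,0.005,0,0,0.0854],
  [0.0374,0.005,0,0,0.0854],
  [0.0374,0.005,0,0,0.0854],
  [0.0374,0.005,0,0,0.0854],
  [0.0374,0.005,0,0,0.0854],
  [0.0374,0.005,0,0,0.0854],
  [0,0,0,7.7,0.0854],
  [0,0,0,7.7,0.0854],
  [0,0,0,7.7,0.0854],
  [0,0,0,7.7,0.0854],
  [0,0,0,7.7,0.0854],
  [0,0,0,7.7,0.0854],
  [0,0,0,0,0.0854],
  [0,0,0,0,0.0854],
])

```text
clock: 21.2
position: [612.9, -70.7, 148.8]
ee_rot: [-0.416, 0.909, 0.0, -0.001]
contact_force: [0.5, 0.1, 0.6]
gripper_width: 85.4
```

```bash
python3 plan.py 613.9,-71,45,139;python3 -c "
from h import *
wbars('w11')"
```

```text
t 21.20 pos [612.9 -70.7 148.8] yang 139.2 w 85.4 F [0.5 0.1 0.6] tilt 0.10 j [ 0.15  0.44 -0.13 -0.   -1.01 -0.86]
turn 0.2 shift before turn [ -0.5  -1.1 103.8] mm
   shift after turn [ -0.5  -1.1 103.8]
bar px [82. 40.] c 623.2 -222.8 size 46.8 19.7 ang 30.8 z 73.8
bar px [267. 217.] c 615.5 -73.8 size 85.9 13.0 ang 48.7 z 69.4
```

View pics/w11.png

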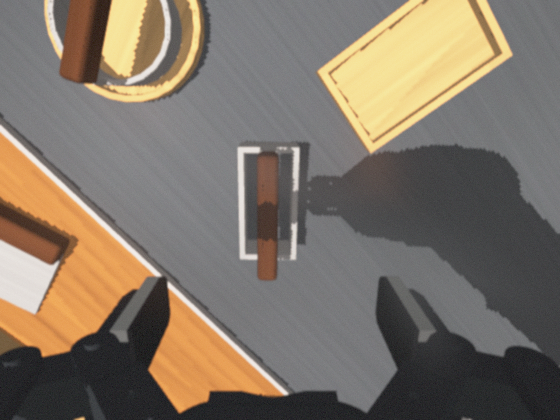

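drive_tool([
  [0,-0.003,0.03,0.3,0.0854],
  [0,0,0.03,0,0.0854],
  [0,0,0.025,0,0.0854],
  [0,0,0.015,0,0.0854],
  [0,0,0.004,0,0.0854],
  [0,0,0,0,0.0854],
  [0,0,0,0,0],
  [0,0,0,0,0],
  [0,0,0,0,0],
  [0,0,0,0,0],
  [0,0,0,0,0],
  [0,0,0,0,0],
])

```text
clock: 22.45
position: [616.2, -72.6, 46.4]
ee_rot: [-0.413, 0.911, -0.0, 0.001]
contact_force: [0.2, 0.6, 2.0]
gripper_width: 12.8
```

```bash
python3 plan.py 472,-81,95,85.2
```

```text
t 22.45 pos [616.2 -72.6  46.4] yang 138.8 w 12.8 F [0.2 0.6 2. ] tilt 0.07 j [ 0.14  0.56 -0.22  0.   -0.79 -0.86]
turn 53.6 shift before turn [101.3 102.9 -48.8] mm
   shift after turn [142.9 -20.4 -48.8]
```

drive_tool([
  [0,0,-0.02,0,0],
  [0,0,-0.03,0,0],
  [0.0202,0.0204,0,0,0],
  [0.0202,0.0204,0,0,0],
  [0.0202,0.0204,0,0,0],
  [0.0202,0.0204,0,0,0],
  [0.0202,0.0204,0,0,0],
  [0,0,0,7.66,0],
  [0,0,0,7.66,0],
  [0,0,0,7.66,0],
  [0,0,0,7.66,0],
  [0,0,0,7.66,0],
  [0,0,0,7.66,0],
  [0,0,0,7.66,0],
  [0,0,0,0,0],
  [0,0,0,0,0],
])

```text
clock: 24.05
position: [472.2, -81.3, 95.7]
ee_rot: [0.041, 0.999, 0.0, -0.0]
contact_force: [0.1, 0.5, -1.5]
gripper_width: 13.5
```

```bash
python3 plan.py 473,-81,51,85.2;python3 -c "
from h import *
save('wrist','w12')"
```

```text
t 24.05 pos [472.2 -81.3  95.7] yang 85.3 w 13.5 F [ 0.1  0.5 -1.5] tilt 0.02 j [ 0.17  0.29 -0.52 -0.   -0.75 -1.82]
turn 0.1 shift before turn [-0.8  0.4 44.7] mm
   shift after turn [-0.8  0.4 44.7]
```

View pics/w12.png

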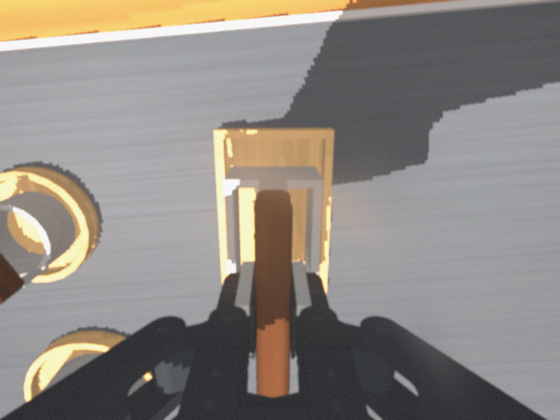

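The oblong cutter is aligned with its recess (columns 224–323 inside 214–333). I'll lower and release it.

drive_tool([
  [0,0,0.02,0,0],
  [0,0,0.015,0,0],
  [0,0,0.005,0,0],
  [0,0,0.003,0,0],
  [0,0,0.002,0,0],
  [0,0,0.001,0,0],
  [0,0,0,0,0],
  [0,0,0,0,0.03],
  [0,0,0,0,0.0854],
  [0,0,0,0,0.0854],
  [0,0,0,0,0.0854],
  [0,0,0,0,0.0854],
  [0,0,0,0,0.0854],
  [0,0,-0.03,0,0.0854],
  [0,0,-0.04,0,0.0854],
  [0,0,-0.04,0,0.0854],
  [0,0,-0.04,0,0.0854],
  [0,0,0,0,0.0854],
  [0,0,0,0,0.0854],
])

```text
clock: 26.0
position: [472.5, -81.2, 200.5]
ee_rot: [0.043, 0.999, 0.0, 0.001]
contact_force: [-0.3, 0.1, 0.5]
gripper_width: 85.5
```

```bash
python3 plan.py;python3 -c "
from h import *
wbars('w13')
from m import measure
for n in('top','scene'):
    im,d=save(n,n+'1'); measure(n,im,d)
"
```

```text
t 26.00 pos [472.5 -81.2 200.5] yang 85.1 w 85.5 F [-0.3  0.1  0.5] tilt 0.13 j [ 0.17  0.16 -0.39 -0.   -1.02 -1.82]
bar px [273. 195.] c 473.2 -82.2 size 88.9 13.5 ang -5.3 z 74.3
bar px [ 74. 204.] c 465.0 -239.4 size 49.3 21.9 ang 23.5 z 73.6
top bar c 616.8 -143.2 mean [ 617.5 -145.7] size 101.1 75.9 ang 49.7 circ 607.7 -136.5 53.5 n 277 zmed 556.4
top bar c 610.1 -231.5 mean [ 610.5 -231.5] size 76.5 16.6 ang 30.2 circ 609.4 -231.0 38.7 n 132 zmed 73.7
top bar c 626.0 230.1 mean [625.5 230.6] size 55.8 16.5 ang -81.9 circ 623.8 229.7 28.0 n 97 zmed 73.8
top bar c 572.0 -100.1 mean [571.4 -98.5] size 39.7 16.8 ang 42.2 circ 572.9 -100.2 20.7 n 30 zmed 553.6
top bar c 460.8 -80.9 mean [460.7 -80.8] size 61.1 12.6 ang -5.3 circ 461.1 -78.9 30.7 n 87 zmed 73.4
top bar c 466.2 -241.2 mean [ 466.5 -240.8] size 45.0 15.6 ang 25.0 circ 465.2 -238.9 22.9 n 85 zmed 73.2
top wood c 638.3 233.3 mean [647.3 239.7] size 91.5 66.5 ang 89.5 circ 634.2 233.3 54.2 n 36 zmed 14.8
top wood c 600.1 -247.0 mean [ 601.9 -250.3] size 106.8 75.3 ang -25.3 circ 606.8 -232.7 53.8 n 60 zmed 14.3
top wood 
[... 2182 characters left out ...]
] size 125.8 74.7 ang -4.6 circ 478.0 -80.1 70.8 n 126 zmed 17.3
scene wood c 469.1 -79.1 mean [467.3 -79.7] size 51.5 15.0 ang -6.4 circ 468.6 -83.2 26.0 n 25 zmed 9.9
scene wood c 619.4 -227.4 mean [ 630.7 -229.9] size 104.5 102.1 ang -63.8 circ 613.9 -230.0 57.7 n 88 zmed 15.8
scene wood c 612.5 -245.6 mean [ 612.1 -245.1] size 37.4 21.3 ang 19.5 circ 611.0 -241.0 19.4 n 15 zmed 9.7
scene wood c 631.5 232.9 mean [645.2 246.7] size 96.6 87.1 ang 5.5 circ 630.9 232.4 61.8 n 43 zmed 14.8
scene wood c 611.3 232.5 mean [612.6 228.7] size 43.5 9.6 ang -79.2 circ 612.9 232.8 21.8 n 12 zmed 8.8
scene wood c 631.2 233.2 mean [630.3 235.3] size 45.4 8.7 ang -85.1 circ 632.1 233.3 22.8 n 13 zmed 9.0
```

View pics/w13.png

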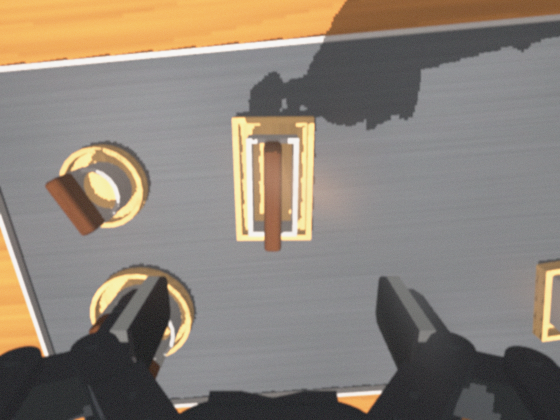

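View pics/scene1.png

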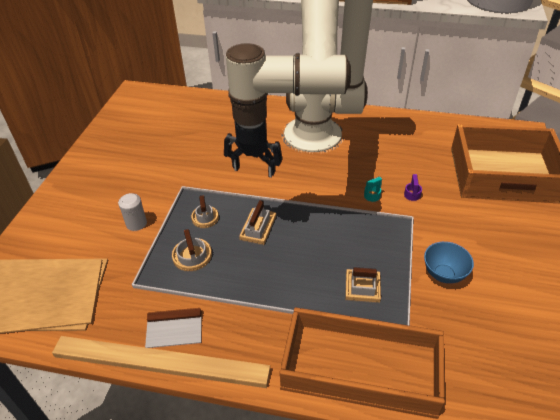

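All four cutters stand in their holders, with bar tops at about 74 mm and centres within about 3 mm. The bowl and shaker sit at the same pixels as at the start.

```bash
python3 -c "
from bench import arm
print(arm.job_done())"
```

```text
the job is handed in; nothing more can be done
None
```

All four cutters are standing in their own holders and released, and the job was handed in at about 26 s on the robot's clock. I picked each one up by its bar, turned the square and oblong ones to line up with their recesses, and set them down on the recess floor. The arm then lifted clear with the gripper open.

- **Position:** the last pictures put each bar centre within about 3 mm of its holder's centre (limit 14 mm).
- **Seating:** bar tops measured about 73–75 mm; a seated cutter should read 75 mm. I did not measure tilt separately, but the cutters look upright in the pictures.
- **Bystanders:** the bowl and shaker appear unmoved in the last scene picture.
- **Disagreement:** the scene camera reads about 5 mm farther out in x than the top camera. Bars and holders shift alike, probably because it sees their sides. The last top picture saw only part of the oblong bar, so I checked that one with the wrist camera: (473, -82) against the holder at (472, -81).

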